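Set the batch-number wheel of the slide stamper to 7 and stamp

ROBOT

A 6-joint arm with a two-finger parallel gripper is mounted at the origin on a cart in front of the work surface, level with it; the furniture and walls round the work are solid. World frame = base frame: x ahead of the robot, y to its left, z up, the work surface at z = 0. Lengths are in m, angles in rad, forces in N, time in s.
With the tool pointing down it reaches from about 0.25 to 0.775 m from the base axis. Payload 4 kg.
Tool frame: the origin (TCP) lies at the very end of the fingers, on their centre line; the grasp point (between the pads) lies 19 mm behind it; z points along the fingers, y is the direction in which the jaws open and shut (so a half turn about z gives the same grasp; the last joint's range is limited). The gripper opens to 94 mm and grips with 3 to 60 N. Pads are 16 mm wide; open, the fingers measure 119 mm over their backs; the gripper's body (75 mm by 177 mm) begins 78 mm behind the grasp point.
Start: joints at [1.168, 0.087, 1.371, -0, 1.684, -0.103], TCP at [0.162, 0.525, 0.178] pointing down, gripper open.
Joint ranges: [-3.1, 3.1], [-0.76, 2.03], [0.27, 2.55], [-1.08, 4.22], [0.17, 2.65], [-2.57, 2.57]. Speed limits (rad/s): [2.79, 2.79, 3.14, 3.14, 3.14, 3.14].

INTERFACE

Orientations are given as [roll, pitch, yaw] about the fixed x, y, z axes, in that order (R = Rz(yaw) Ry(pitch) Rx(roll)).
In Python, from bench import robot, snapshot, calibration gives the robot as it stands. The module is installed in compiled form; this text tells all that it offers.
- The arm moves only by the tool servo_tool, never from a script. Its argument "series" is text: rows parted by semicolons, each of 5 numbers parted by spaces: the closure, from -1 (fully open) to 1 (shut), then the shift along the tool's x, y, z in cm, then the turn about the tool's z in rad. A call has 1 to 20 rows; each row is the pose to reach, as a shift and turn from the pose commanded when the call began, along the tool's axes at that moment; what a row does not reach only later rows make up. A row lasts 1/12 s, in which the tool goes at most 41.7 mm and 7.16 degrees, less where a joint would pass 70% of its speed; a pose out of reach is approached as far as the arm can. A call with a gripper value outside its range is refused whole. The fingers move at their own pace and stop on an object; the grip force is fixed at half the most. Time passes only in rows, so rows that repeat a pose let the fingers close. It gives the time, the measured TCP pose, the force and the opening at its end, in the units of the state.
- robot.get_obs(): the state, without advancing time (a new reading comes with each control period).
- snapshot(name): name is "side" or "top"; returns (picture, depth): 400x640x3 uint8, red, green, blue; 400x640 float32, m along the optical axis (not along the pixel's ray), 0 where there is no reading.
- calibration(name): a dict with "fx", "fy", "cx", "cy" (pixels), "k1" (the pictures are not rectified: a ray, as slopes to the right and down, at radius r is drawn at 1 + k1 r^2 times it, then the intrinsics apply), "rvec" (rotation vector, rad) and "tvec" (3), from world to camera coordinates, as OpenCV has them. Camera axes: x right, y down, z forward; pixel columns grow to the right and rows downward; lengths in m; the calibration is good to about 2 mm. A picture is of the moment at which its call begins. calibration takes no time and is no camera call.
- robot.close_job(): hands the job in, once; it reports no verdict.
The state is a dict: "time": time; "joint_positions": joint angles; "qvel": joint speeds; "joint_torque": joint torques, N m; "tool_pos": TCP position; "ee_rot": TCP orientation; "wrist_force": force on the tool from outside, world axes, zero at the start; "wrist_torque": the same for the moment, N m; "width": finger opening in m.
Only numpy, scipy, OpenCV 4.12 (cv2) and the standard library are available. Lean on these libraries where they do the work, as an engineer would, in place of code of your own. Each camera call takes 0.05 s, during which the arm holds its last target. There are 200 camera calls.

TASK

Set the batch number of the slide stamper to 7: press lightly on the black rubber thumb-wheel until its click stop lets go, roll it round until the 7 stands in the middle of the little window, and let it click in. Only then press the blue stamp key fully down and let it come back up, so that the waiting slide gets the right number. Treat the stamper gently (it must never feel more than about 20 N, 2 kg), and do not move the beaker, the tape roll or the tally counter beside it.

Things in the scene. Friction and masses are not known exactly. Their poses are not given: they have to be found in the camera images.
- stamper: Fixed benchtop slide stamper: grey box 94 x 114 mm, flat white top at 92 mm, on a black base plate (x -80 to +52, y -60 to +60 mm). Origin: on the table under the box's centre; x to its back (a glass slide sticks out of its front), y to its left, z up. On top: black rubber thumb-wheel (right, y = -34 mm), number window (y = -11 mm), blue stamp key (left, y = +36 mm).
- wheel_top (a point): Nominal crest of the unpressed thumb-wheel, fixed to the stamper at (0, -34, 106) mm. The true crest lies up to 7 mm higher or lower, different each time: feel for it. Wheel: radius 44 mm, 16 mm wide, axle along the stamper's y, rim friction about 1. It stands 7 to 21 mm out of the hard flat top through a slot 20 mm wide (y), 82 mm long (x), and is touched only from above.
- wheel_axle (a point): Nominal axle, 44 mm below wheel_top. The axle is sprung upward: the wheel sinks from about 4 N on, then 1.5 N per mm. 4.5 mm down (11 N) the click stop is free; at 6 mm (13 N) is a hard stop, where the force climbs steeply. Pressed about 5 mm down, it rolls with a fingertip drawn over it along x (27.6 mm per number, more if it slips). Let go, it rises and clicks to the nearest number.
- number_wheel (a joint): Angle of the number wheel in rad: 0 with the 0 in the window, 0.6283 more for each next number, so 4.398 with the 7 in the window. Rises when the top of the wheel is moved along the stamper's +x (to its back), falls the other way. Digits 0 to 9, with stops just below 0 and just above 9. It rests only at whole numbers.
- window (a point): Nominal centre of the number window in the top face: an opening 21 mm (x) by 15 mm (y) in a black frame that sits as much higher or lower as the wheel does; behind it a white drum that turns with the thumb-wheel and bears the black digits 0 to 9, 10 mm tall, upright for one who looks from the front.
- stamp_key_top (a point): Centre of the upper face of the blue round stamp key, 28 mm across, in a round black collar 44 mm across whose rim lies 11 mm lower; about 115 mm above the table when up. The key moves straight down.
- stamp_key (a joint): Travel of the stamp key in m: 0 up, 0.007 fully down. A spring brings it back; it takes 2 N to start and 6 N to be fully down, then meets a hard stop.
- beaker: Small clear empty beaker, 45 mm across, 59 mm tall, standing loose right of the stamper; origin at the centre of its underside. To be left alone.
- tape_roll: Beige roll of tape, 96 mm across, 25 mm tall, lying loose behind the stamper; origin at the centre of its underside. To be left alone.
- tally_counter: Light grey round tally counter, 46 mm across, 21 mm tall, lying loose behind the stamper at its right; origin at the centre of its underside. To be left alone.

How it is judged:
On the way, in this order (a step that is already met when the one before it is completed fails the run):
1. the wheel has been let go with the 7 in the window (within 0.1 rad) (value of joint number_wheel between 4.298 and 4.498 rad and contact force between the fingers and stamper below 0.3 N), for 0.3 s.
2. the stamp key is pressed fully down (at least 5 of its 7 mm) with the 7 in the window (value of joint number_wheel between 4.298 and 4.498 rad and value of joint stamp_key above 0.005 m), for 0.05 s.
At the end, for the whole second after the job is handed in: The 7 stands in the window (wheel within 0.1 rad of 4.398, at rest), the stamp key has been pressed and is up again (within 1.2 mm) (value of joint number_wheel between 4.298 and 4.498 rad and value of joint stamp_key below 0.0012 m and velocity of joint number_wheel between -0.1 and 0.1 rad/s); the robot touches nothing.
It fails at once if the stamper is pushed with more than 20 N (contact force between any of the fingers, the arm and stamper above 20 N).
It fails at once if the stamp key is pressed more than 4 mm with a wrong number in the window (value of joint stamp_key above 0.004 m and not (value of joint number_wheel between 4.298 and 4.498 rad)).
It fails at once if the beaker, the tape roll or the tally counter is moved more than 15 mm or tipped (distance of any of beaker, tape_roll, tally_counter from where it was at the start of the episode above 0.015 m or angle between beaker's own z axis and vertical above 0.3 rad).
It also fails if it takes over 64 s, if anything falls off the work surface, if the arm or the gripper's body presses on something with over 40 N, if the wrist force passes 120 N, or if a joint passes its speed limit or range.

## Working session

There is one attempt and no reset: what is moved stays moved. The work goes in short steps, Python scripts to look and compute and a tool call to move; the robot and the scene stay as the last step left them, time stands still between calls to the robot, and variables do not carry over. Pictures are saved under pics/ and viewed, about 8 in all and at most 12, crops included, and the job is handed in when it is done.

Besides the shell and the picture viewer there is one more tool, called after "Emit:" as name(argument=value, ...) on one line, values as JSON. servo_tool: Moves the arm, as the interface text tells. Its arguments: {"type":"object","properties":{"series":{"type":"string"}},"required":["series"]}

```bash
mkdir -p pics; cat > h.py <<'E'
import numpy as np, cv2
from bench import robot, snapshot, calibration
def cam(n):
    c=calibration(n); R=cv2.Rodrigues(np.array(c["rvec"],float))[0]; return c,R,np.array(c["tvec"],float).ravel()
def ray(n,uv):
    c,R,t=cam(n); d=np.array([(uv[0]-c["cx"])/c["fx"],(uv[1]-c["cy"])/c["fy"]]); s=d.copy()
    for _ in range(20): s=d/(1+c["k1"]*(s@s))
    return -R.T@t, R.T@np.array([s[0],s[1],1.])
def onz(n,uv,z):
    o,d=ray(n,uv); return o+d*(z-o[2])/d[2]
def proj(n,p):
    c,R,t=cam(n); q=R@np.array(p)+t; s=q[:2]/q[2]; s=s*(1+c["k1"]*(s@s)); return s*[c["fx"],c["fy"]]+[c["cx"],c["cy"]]
def pts(n,depth):
    c,R,t=cam(n); v,u=np.mgrid[:400,:640]; d=np.stack([(u-c["cx"])/c["fx"],(v-c["cy"])/c["fy"]],-1); s=d.copy()
    for _ in range(20): s=d/(1+c["k1"]*(s**2).sum(-1,keepdims=True))
    q=np.dstack([s,np.ones((400,640))])*depth[...,None]
    return (q-t)@R
E
python3 - <<'E'
from h import *
for n in("side","top"):
    p,d=snapshot(n); cv2.imwrite(f"pics/{n}0.png",p[...,::-1]); np.save(n+"0.npy",d)
    print(n,ray(n,(320,200)))
print(robot.get_obs())
E
```

```text
side (array([ 0.29692876, -0.53304684,  0.59902108]), array([ 0.3422069 ,  0.74743371, -0.56956565]))
top (array([0.41071328, 0.08360565, 0.92991297]), array([ 0.21730457, -0.02352706, -0.97587793]))
{'time': 0.1, 'joint_positions': array([ 1.16786542e+00,  8.78839062e-02,  1.37207420e+00, -1.82664947e-05,
        1.68361456e+00, -1.03129207e-01]), 'qvel': array([ 0.00063031,  0.00055922, -0.00498962, -0.00107229,  0.00022231,
       -0.0010073 ]), 'joint_torque': array([ 2.18661131e-03, -3.41252589e+01, -3.03300047e+01,  7.19793560e-02,
        3.03859985e-02, -1.20913987e-04]), 'tool_pos': array([0.16224316, 0.52495449, 0.17693442]), 'ee_rot': array([-3.13962129e+00, -1.85777402e-04,  2.84178873e+00]), 'wrist_force': array([-0.46910928, -1.24902749, -0.7946064 ]), 'wrist_torque': array([-0.02458596, -0.01642709,  0.02500796]), 'width': 0.09415023691674963}
```

View pics/top0.png

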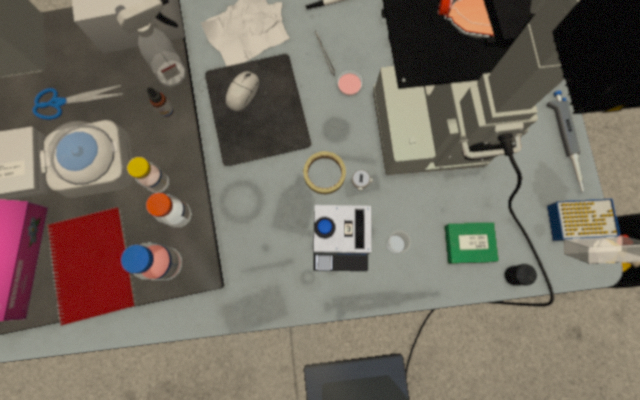

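View pics/side0.png

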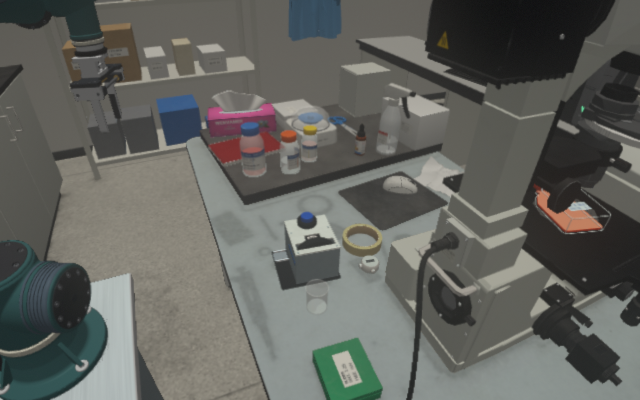

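The top view shows the stamper at about (342,228): key (324,227), window (348,228), wheel (360,229), front facing down toward the robot. The side view shows it at (310,245), beaker at (317,297), tape at (362,240).

```bash
python3 - <<'E'
from h import *
im=cv2.imread("pics/top0.png"); hsv=cv2.cvtColor(im,cv2.COLOR_BGR2HSV); d=np.load("top0.npy"); P=pts("top",d)
reg=np.zeros((400,640),bool); reg[200:275,305:380]=1
zz=P[...,2]
w=reg&(hsv[...,1]<40)&(hsv[...,2]>170)
ww=cv2.morphologyEx(w.astype(np.uint8),cv2.MORPH_CLOSE,np.ones((15,15)))
k=cv2.findContours(ww,0,1)[0]; k=max(k,key=cv2.contourArea); r=cv2.minAreaRect(k); print(r)
bx=np.array([onz("top",b,.092) for b in cv2.boxPoints(r)]); print(bx.round(4), bx.mean(0))
print("edge lens",np.linalg.norm(np.diff(bx,axis=0),axis=1))
b=reg&(hsv[...,0]>95)&(hsv[...,0]<125)&(hsv[...,1]>140)&(hsv[...,2]>60)
v,u=np.nonzero(b);print("blue",u.mean(),v.mean(),len(u),onz("top",(u.mean(),v.mean()),.115), np.median(zz[b]))
v,u=np.nonzero(reg&(hsv[...,2]<70)&(np.arange(640)[None]>352)&(np.arange(640)[None]<368)&(np.arange(400)[:,None]<250)&(np.arange(400)[:,None]>208));print("wheel",u.mean(),v.mean(),u.min(),u.max(),v.min(),v.max(),onz("top",(u.mean(),v.mean()),.1))
print("z white",np.median(zz[w]));print("wheel z", (zz[208:254:3,354:368:2]*1000).round(0))
print("depth window",(zz[218:240:2,342:356:2]*1000).round(0))
c=cv2.resize(im[195:280,300:410],None,fx=7,fy=7,interpolation=cv2.INTER_CUBIC); cv2.imwrite("pics/top0c.png",c)
E
```

```text
((342.5, 233.5), (57.0, 57.0), 90.0)
[[ 0.5884  0.0767  0.092 ]
 [ 0.5749 -0.0381  0.092 ]
 [ 0.4612 -0.0218  0.092 ]
 [ 0.4745  0.0897  0.092 ]] [0.52473944 0.02662858 0.092     ]
edge lens [0.11557297 0.11482962 0.11229478]
blue 324.3485714285714 226.12 175 [0.53935343 0.06162236 0.115     ] 0.11416412577353299
wheel 359.3843537414966 228.81292517006804 356 363 210 247 [ 0.52819999 -0.00717013  0.1       ]
z white 0.09160683356122419
wheel z [[ 92.  91.  89.  90.  92.  91.  90.]
 [ 92.  87.  86.  85.  86.  90.  91.]
 [ 91.  93.  96.  90.  95.  90.  93.]
 [ 95. 101.  98.  98.  97.   8.  94.]
 [ 91.  99.  99. 100.  98.   8.  95.]
 [ 94. 101. 102. 102. 106.  11.  91.]
 [ 92. 104. 103. 102. 100.   9.  91.]
 [ 94. 101. 101. 103. 106.   7.  94.]
 [ 90. 102. 101. 102. 103.   7.  91.]
 [ 91. 101. 103. 101.  99.   9.  90.]
 [ 92. 100.  98.  99.  98.   7.  90.]
 [ 92.  96.  93.  94.  92.   8.  93.]
 [ 91.  90.  89.  92.  90.   8.  92.]
 [ 94.  84.  85.  84.  83.  10.  93.]
 [ 90.  92.  91.  91.  91.  91.  92.]
 [ 67.  66.  67.  67.  66.  63.  58.]]
depth window [[ 93.  93.  92.  91.  91.  94.  92.]
 [ 92.  90.  89.  92.  89.  90.  91.]
 [ 90.  88.  85.  88.  89.  88.  93.]
 [ 91.  91.  87.  88.  88.  91.  91.]
 [ 91.  89.  87.  92.  89.  90.  92.]
 [ 92.  89.  86.  89.  90.  89.  94.]
 [ 89.  88.  88.  89.  86.  88.  92.]
 [ 90.  89.  89.  86.  89.  89.  90.]
 [ 92.  90.  91.  89.  91.  88.  93.]
 [ 92.  88.  90.  89.  92.  89.  92.]
 [ 93.  91.  94. 930.  91.  93.  92.]]
```

View pics/top0c.png

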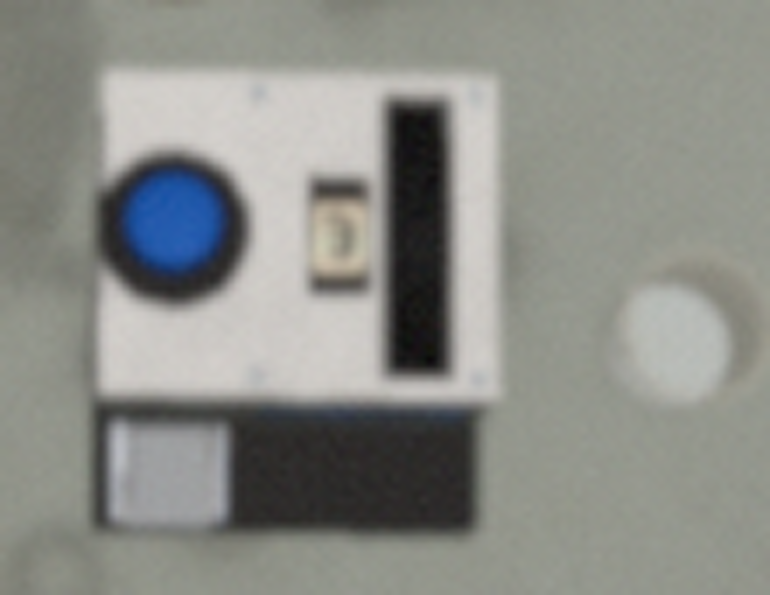

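The crop shows the key at about (324,226), window (348.5,229) and wheel slot (359.5,229). The digit is blurred, perhaps a 3. I'll average some frames to read it and fit the pose in world axes.

```bash
cat >> h.py <<'E'
def digit(N,out,top=True):
    A=np.mean([snapshot("top")[0].astype(float) for _ in range(N)],0)
    a=cv2.resize(A[215:243,335:363].astype(np.float32),None,fx=18,fy=18,interpolation=cv2.INTER_LANCZOS4)
    b=a+1.5*(a-cv2.GaussianBlur(a,(0,0),14))
    cv2.imwrite(out,np.clip(b,0,255)[...,::-1]); return A
E
python3 - <<'E'
from h import *
A=digit(12,"pics/dig0.png"); np.save("A.npy",A)
Ds=[];S=[]
for _ in range(8): p,d=snapshot("side"); S.append(p.astype(float)); Ds.append(d)
S=np.mean(S,0); np.save("S.npy",S)
u,v=proj("side",[.527,.014,.092]).round().astype(int); print(u,v)
a=cv2.resize(S[v-22:v+22,u-28:u+28].astype(np.float32),None,fx=12,fy=12,interpolation=cv2.INTER_CUBIC); cv2.imwrite("pics/sd0.png",a[...,::-1])
im=A.astype(np.uint8); hsv=cv2.cvtColor(im,cv2.COLOR_RGB2HSV)
reg=np.zeros((400,640),bool); reg[198:256,308:376]=1
w=(reg&(hsv[...,1]<30)&(hsv[...,2]>165)).astype(np.uint8)
k=max(cv2.findContours(w,0,1)[0],key=cv2.contourArea)
W=np.array([onz("top",q[0].astype(float),.092)[:2] for q in k],np.float32)*1000
r=cv2.minAreaRect(W);print("white rect world mm",r)
E
python3 - <<'E'
import cv2,numpy as np
a=cv2.imread("pics/dig0.png");b=cv2.imread("pics/sd0.png")[:504]
a=cv2.resize(a,(300,300));b=cv2.resize(b,None,fx=.7,fy=.7)
H=max(a.shape[0],b.shape[0]);c=np.zeros((H,a.shape[1]+b.shape[1],3),np.uint8);c[:a.shape[0],:300]=a;c[:b.shape[0],300:]=b
cv2.imwrite("pics/both.png",c);print(c.shape)
E
```

```text
310 237
white rect world mm ((535.43896484375, 24.823440551757812), (115.46314239501953, 93.1482162475586), 83.23771667480469)
(353, 770, 3)[ WARN:0@8.616] global loadsave.cpp:1063 imwrite_ Unsupported depth image for selected encoder is fallbacked to CV_8U.
```

View pics/both.png

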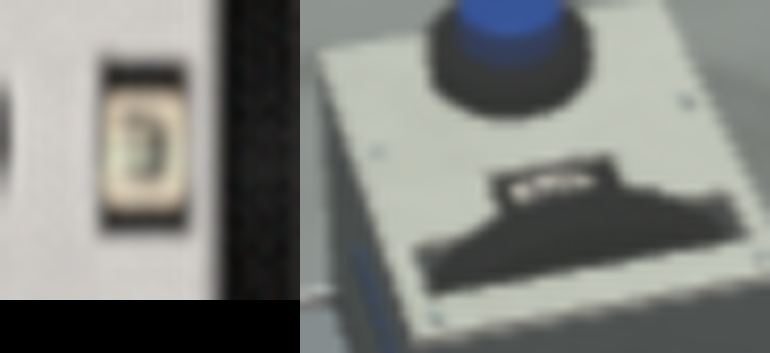

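The window digit has a heavy right side, so it is probably a 3. From the side view it can't be read. Stamper pose: centre about (0.535, 0.025), x axis at −6.8°. Next I'll check the path for obstacles and work out the move.

```bash
python3 - <<'E'
from h import *
P=pts("top",np.load("top0.npy"));x,y,z=P[...,0],P[...,1],P[...,2]
ok=(np.load("top0.npy")>0)
s=np.array([.162,.525]);e=np.array([.531,-.0085]);L=np.linalg.norm(e-s);u=(e-s)/L
t=(x-s[0])*u[0]+(y-s[1])*u[1]; n=-(x-s[0])*u[1]+(y-s[1])*u[0]
m=ok&(t>0.1)&(t<L+.13)&(abs(n)<.13)&(z>.08)
for a in np.arange(.1,L+.13,.05):
    q=m&(t>=a)&(t<a+.05); print(round(a,2),q.sum(),z[q].max().round(3) if q.any() else None)
m=ok&(x>.4)&(x<.72)&(abs(y)<.14)&(z>.1); print([ (P[m][i]*1000).round() for i in np.linspace(0,m.sum()-1,8).astype(int)],z[m].max())
a=-.118; X=np.array([np.cos(a),np.sin(a)]);Y=np.array([-X[1],X[0]]); c=np.array([.5354,.0248])
print("wheel",c-.034*Y,"key",c+.036*Y,"win",c-.011*Y)
o=robot.get_obs(); yw=o["ee_rot"][2]; d=c-.034*Y-o["tool_pos"][:2]
print("tool shift cm",100*d@[np.cos(yw),np.sin(yw)],100*d@[np.sin(yw),-np.cos(yw)],"z now",o["tool_pos"][2])
E
```

```text
0.1 0 None
0.15 0 None
0.2 0 None
0.25 0 None
0.3 0 None
0.35 0 None
0.4 0 None
0.45 0 None
0.5 0 None
0.55 686 0.118
0.6 1418 0.117
0.65 493 0.106
0.7 0 None
0.75 0 None
[array([ 719., -132.,  128.]), array([ 701., -124.,  125.]), array([ 688., -102.,  120.]), array([ 668., -135.,  123.]), array([ 654., -117.,  123.]), array([549.,  71., 114.]), array([538.,  80., 104.]), array([509., -12., 100.])] 0.13049337409805067
wheel [ 0.5313973  -0.00896357] key [0.53963815 0.06054966] win [0.53410501 0.01387649]
tool shift cm -51.03217558611458 -40.16723572900583 z now 0.17802134671860556
```

Emit:
servo_tool(series="1 -1 -0.8 0 0.02; 1 -3 -2.4 0 0.08; 1 -6 -4.7 0 0.16; 1 -9 -7.1 0 0.25; 1 -12 -9.4 0 0.33; 1 -15 -11.8 0 0.41; 1 -18 -14.2 0 0.5; 1 -21 -16.5 0 0.58; 1 -24 -18.9 0 0.66; 1 -27 -21.2 0 0.74; 1 -30 -23.6 0 0.82; 1 -33 -26 0 0.9; 1 -36 -28.3 0 0.98; 1 -39 -30.7 0 1.06; 1 -42 -33 0 1.14; 1 -45 -35.4 0 1.22; 1 -47.5 -37.4 0 1.29; 1 -49.5 -39 0 1.35; 1 -50.7 -39.9 0 1.38; 1 -51.03 -40.17 0 1.389")

```text
time: 2.77
tool_pos: [0.5318, -0.0114, 0.1775]
ee_rot: [-3.141, 0.0, 1.449]
wrist_force: [-0.6, 0.4, 0.9]
width: 0.0005
```

Emit:
servo_tool(series="1 0 0 1 0; 1 0 0 2 0; 1 0 0 3 0;1 0 0 3.5 0; 1 0 0 3.5 0; 1 0 0 3.5 0")

```text
time: 3.27
tool_pos: [0.5306, -0.0081, 0.1423]
ee_rot: [-3.14, -0.0, 1.454]
wrist_force: [-0.1, 0.6, 0.1]
width: 0.0003
```

```bash
python3 - <<'E'
from h import *
p,d=snapshot("side"); cv2.imwrite("pics/side1.png",cv2.resize(p[130:280,230:400],None,fx=4.5,fy=4,interpolation=cv2.INTER_CUBIC)[...,::-1])
o=robot.get_obs();print(o["joint_positions"],o["tool_pos"],o["ee_rot"],o["wrist_force"],o["width"])
E
```

```text
[-1.22604418e-01  5.47638090e-02  1.47423021e+00  1.42025586e-04
  1.61243860e+00 -5.74203527e-03] [ 0.53117242 -0.00837022  0.14306657] [ 3.14143180e+00 -1.40980224e-04  1.45393988e+00] [ 0.41702661 -0.08298274 -0.74642685] 0.000279753191034087
```

View pics/side1.png

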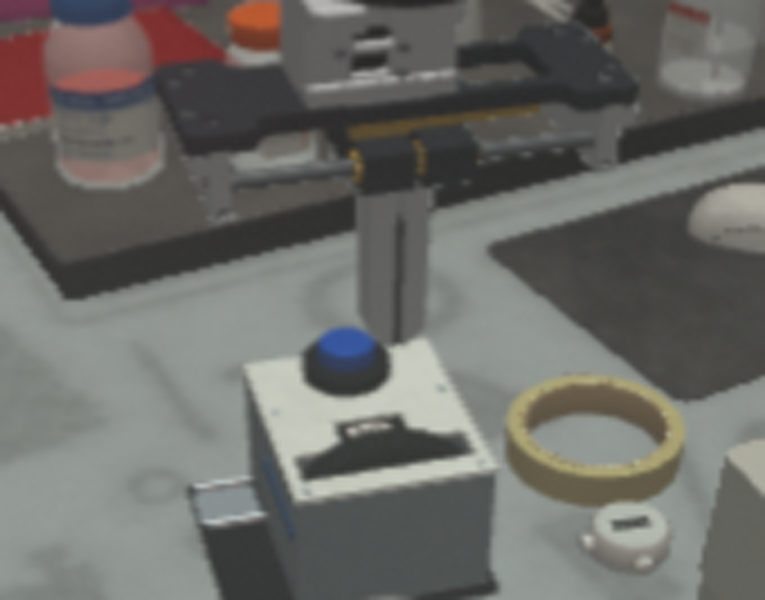

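The fingers are shut, flat-ended, and about 40 mm over the wheel. Now I'll feel for the crest, starting a little to the front.

Emit:
servo_tool(series="1 0 -0.3 0.5 0; 1 0 -0.6 1.3 0; 1 0 -1 2.1 0; 1 0 -1 2.7 0; 1 0 -1 3 0;1 0 -1 3.1 0; 1 0 -1 3.1 0; 1 0 -1 3.1 0; 1 0 -1 3.1 0")

```text
time: 4.07
tool_pos: [0.5218, -0.0079, 0.1124]
ee_rot: [3.141, -0.0, 1.453]
wrist_force: [0.2, 0.2, 0.1]
width: 0.0005
```

Emit:
servo_tool(series="1 0 0 0.1 0; 1 0 0 0.2 0; 1 0 0 0.3 0; 1 0 0 0.4 0; 1 0 0 0.5 0; 1 0 0 0.5 0; 1 0 0 0.5 0")

```text
time: 4.65
tool_pos: [0.5213, -0.0078, 0.1068]
ee_rot: [-3.141, -0.0, 1.453]
wrist_force: [0.0, -0.1, 0.0]
width: 0.0004
```

Emit:
servo_tool(series="1 0 0 0.05 0; 1 0 0 0.1 0; 1 0 0 0.15 0;1 0 0 0.15 0; 1 0 0 0.15 0")

```text
time: 5.07
tool_pos: [0.5214, -0.0078, 0.1054]
ee_rot: [-3.142, -0.0, 1.453]
wrist_force: [0.5, -0.1, 0.4]
width: 0.0007
```

Emit:
servo_tool(series="1 0 0 0.05 0; 1 0 0 0.1 0; 1 0 0 0.15 0;1 0 0 0.15 0; 1 0 0 0.15 0")

```text
time: 5.48
tool_pos: [0.5214, -0.0078, 0.1039]
ee_rot: [-3.141, -0.0, 1.453]
wrist_force: [0.4, -0.2, 0.1]
width: 0.0002
```

Emit:
servo_tool(series="1 0 0 0.05 0; 1 0 0 0.1 0; 1 0 0 0.1 0; 1 0 0 0.1 0")

```text
time: 5.82
tool_pos: [0.5214, -0.0078, 0.1029]
ee_rot: [-3.141, -0.0, 1.453]
wrist_force: [0.3, -0.0, -0.6]
width: 0.0005
```

Emit:
servo_tool(series="1 0 0 0.05 0; 1 0 0 0.1 0; 1 0 0 0.1 0; 1 0 0 0.1 0")

```text
time: 6.15
tool_pos: [0.5214, -0.0078, 0.1019]
ee_rot: [-3.142, -0.0, 1.453]
wrist_force: [0.4, -0.2, 0.3]
width: 0.0004
```

Emit:
servo_tool(series="1 0 0 0.05 0; 1 0 0 0.1 0; 1 0 0 0.1 0; 1 0 0 0.1 0")

```text
time: 6.48
tool_pos: [0.5214, -0.0078, 0.1009]
ee_rot: [-3.142, -0.0, 1.453]
wrist_force: [-0.0, 0.6, 0.8]
width: 0.0009
```

Emit:
servo_tool(series="1 0 0 0.05 0; 1 0 0 0.1 0; 1 0 0 0.1 0; 1 0 0 0.1 0")

```text
time: 6.82
tool_pos: [0.5214, -0.0078, 0.0999]
ee_rot: [-3.142, -0.0, 1.453]
wrist_force: [1.2, 0.2, -0.6]
width: 0.0004
```

Emit:
servo_tool(series="1 0 0 0.05 0; 1 0 0 0.1 0; 1 0 0 0.1 0; 1 0 0 0.1 0")

```text
time: 7.15
tool_pos: [0.5214, -0.0078, 0.0989]
ee_rot: [-3.141, -0.0, 1.453]
wrist_force: [-1.1, -0.3, 0.3]
width: 0.0
```

Emit:
servo_tool(series="1 0 0 0.05 0; 1 0 0 0.1 0; 1 0 0 0.1 0; 1 0 0 0.1 0")

```text
time: 7.48
tool_pos: [0.5214, -0.0078, 0.0979]
ee_rot: [-3.142, -0.0, 1.453]
wrist_force: [0.4, -0.7, -0.7]
width: 0.0
```

Emit:
servo_tool(series="1 0 0 0.05 0; 1 0 0 0.1 0; 1 0 0 0.1 0; 1 0 0 0.1 0")

```text
time: 7.82
tool_pos: [0.5213, -0.0078, 0.0969]
ee_rot: [-3.141, -0.0, 1.453]
wrist_force: [-0.8, 0.5, -0.4]
width: 0.0006
```

This is below the lowest possible crest, and nothing has been felt. I'll look.

```bash
python3 - <<'E'
from h import *
p,d=snapshot("side"); q,e=snapshot("top"); 
a=cv2.resize(p[190:270,270:360],None,fx=4.4,fy=4.4,interpolation=cv2.INTER_CUBIC); b=cv2.resize(q[190:270,300:390],None,fx=4.4,fy=4.4,interpolation=cv2.INTER_CUBIC)
cv2.imwrite("pics/c2.png",np.hstack([a,b])[...,::-1])
o=robot.get_obs();print(o["tool_pos"],o["wrist_force"],"proj TCP side",proj("side",o["tool_pos"]),"crop",(proj("side",o["tool_pos"])-[270,190])*4.4)
X=np.array([.9931,-.1177,0]);Y=np.array([.1177,.9931,0]);c=np.array([.5354,.0248,0])
for n,s in(("crest",[0,-.034,.1025]),("slot front",[-.041,-.034,.092]),("slot rear",[.041,-.034,.092])):
    print(n,(proj("side",c+X*s[0]+Y*s[1]+[0,0,s[2]])-[270,190])*4.4)
E
```

```text
[ 0.5214267  -0.00781948  0.096997  ] [0.2585043  0.38349381 0.85523113] proj TCP side [311.98621886 242.70656034] crop [184.739363  231.9088655]
crest [205.58290251 218.94980579]
slot front [120.16194065 252.25990555]
slot rear [288.27011043 220.09349969]
```

View pics/c2.png

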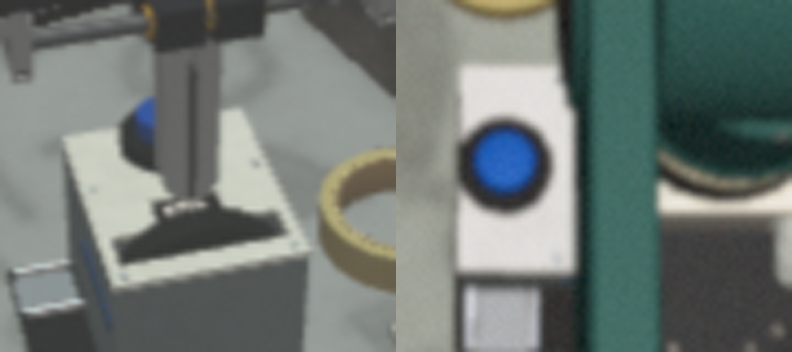

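The side view shows the fingertip ending at crop (190,195), about 8 px above where the reported TCP projects (185,232). I'll measure the real tip from the side depth.

```bash
python3 - <<'E'
from h import *
D=[snapshot("side") for _ in range(6)]
d=np.median([x[1] for x in D],0); im=np.mean([x[0] for x in D],0)
P=pts("side",d); c=np.array([.5354,.0248,0]); R=np.array([[.9931,-.1177,0],[.1177,.9931,0],[0,0,1]])
Q=(P-c)@R.T*1000
for v in range(204,248,2): print(v,[tuple(Q[v,u].round().astype(int)) for u in range(303,322,3)], im[v,312].mean().round())
E
```

```text
204 [(np.int64(42), np.int64(235), np.int64(0)), (np.int64(-23), np.int64(-39), np.int64(200)), (np.int64(-19), np.int64(-44), np.int64(202)), (np.int64(-13), np.int64(-43), np.int64(200)), (np.int64(-7), np.int64(-43), np.int64(199)), (np.int64(-1), np.int64(-43), np.int64(198)), (np.int64(91), np.int64(222), np.int64(0))] 99.0
206 [(np.int64(40), np.int64(226), np.int64(0)), (np.int64(-24), np.int64(-39), np.int64(195)), (np.int64(-19), np.int64(-43), np.int64(197)), (np.int64(-13), np.int64(-43), np.int64(196)), (np.int64(-7), np.int64(-43), np.int64(195)), (np.int64(-1), np.int64(-43), np.int64(194)), (np.int64(88), np.int64(212), np.int64(0))] 97.0
208 [(np.int64(37), np.int64(216), np.int64(1)), (np.int64(-23), np.int64(-38), np.int64(190)), (np.int64(-19), np.int64(-42), np.int64(192)), (np.int64(-13), np.int64(-43), np.int64(191)), (np.int64(-7), np.int64(-44), np.int64(191)), (np.int64(-1), np.int64(-42), np.int64(189)), (np.int64(85), np.int64(204), np.int64(0))] 90.0
210 [(np.int64(35), np.int64(209), np.int64(-1)), (np.int64(-23), np.int64(-37), np.int64(185)), (np.int64(
[... 5468 characters left out ...]
.int64(8), np.int64(-39), np.int64(99))] 60.0
244 [(np.int64(-28), np.int64(-31), np.int64(95)), (np.int64(-23), np.int64(-36), np.int64(98)), (np.int64(-18), np.int64(-39), np.int64(100)), (np.int64(-12), np.int64(-39), np.int64(98)), (np.int64(-5), np.int64(-39), np.int64(97)), (np.int64(1), np.int64(-40), np.int64(96)), (np.int64(8), np.int64(-39), np.int64(94))] 56.0
246 [(np.int64(-30), np.int64(-37), np.int64(96)), (np.int64(-24), np.int64(-39), np.int64(95)), (np.int64(-18), np.int64(-39), np.int64(94)), (np.int64(-11), np.int64(-39), np.int64(93)), (np.int64(-5), np.int64(-39), np.int64(92)), (np.int64(1), np.int64(-40), np.int64(90)), (np.int64(7), np.int64(-43), np.int64(91))] 64.0
```

The side depth puts the finger end at about z = 126 mm while the reported TCP is 97 mm. The real tip is therefore about 28 mm higher than reported, while y and x agree. The crest shows at about 104 mm. So I expect contact at a reported z of about 0.075, and will go on by feel.

Emit:
servo_tool(series="1 0 0 0.4 0; 1 0 0 0.8 0; 1 0 0 1.2 0; 1 0 0 1.5 0; 1 0 0 1.6 0; 1 0 0 1.6 0; 1 0 0 1.6 0")

```text
time: 8.8
tool_pos: [0.5214, -0.0078, 0.0809]
ee_rot: [-3.141, -0.0, 1.453]
wrist_force: [-0.4, -0.6, 0.1]
width: 0.0004
```

Emit:
servo_tool(series="1 0 0 0.05 0; 1 0 0 0.1 0; 1 0 0 0.15 0; 1 0 0 0.15 0; 1 0 0 0.15 0")

```text
time: 9.22
tool_pos: [0.5214, -0.0078, 0.0795]
ee_rot: [3.142, -0.0, 1.453]
wrist_force: [-1.2, -0.5, -0.3]
width: 0.0006
```

Emit:
servo_tool(series="1 0 0 0.05 0; 1 0 0 0.1 0; 1 0 0 0.15 0; 1 0 0 0.15 0; 1 0 0 0.15 0")

```text
time: 9.63
tool_pos: [0.5214, -0.0078, 0.0779]
ee_rot: [-3.141, -0.0, 1.453]
wrist_force: [-0.1, 0.3, -0.4]
width: 0.0002
```

Emit:
servo_tool(series="1 0 0 0.05 0; 1 0 0 0.1 0; 1 0 0 0.1 0; 1 0 0 0.1 0")

```text
time: 9.97
tool_pos: [0.5214, -0.0078, 0.0769]
ee_rot: [-3.141, -0.0, 1.453]
wrist_force: [-0.5, 0.2, -0.3]
width: 0.0007
```

Emit:
servo_tool(series="1 0 0 0.05 0; 1 0 0 0.1 0; 1 0 0 0.1 0; 1 0 0 0.1 0")

```text
time: 10.3
tool_pos: [0.5215, -0.0078, 0.0761]
ee_rot: [3.141, -0.0, 1.453]
wrist_force: [-0.3, -0.1, 0.8]
width: 0.0005
```

Emit:
servo_tool(series="1 0 0 0.05 0; 1 0 0 0.1 0; 1 0 0 0.1 0; 1 0 0 0.1 0")

```text
time: 10.63
tool_pos: [0.5216, -0.008, 0.0755]
ee_rot: [3.141, 0.0, 1.453]
wrist_force: [-1.2, -0.9, 3.7]
width: 0.0005
```

Emit:
servo_tool(series="1 0 0 0.05 0; 1 0 0 0.1 0; 1 0 0 0.1 0; 1 0 0 0.1 0")

```text
time: 10.97
tool_pos: [0.5218, -0.0081, 0.0746]
ee_rot: [3.14, 0.0, 1.453]
wrist_force: [-1.0, -0.7, 4.9]
width: 0.0004
```

```bash
python3 - <<'E'
from h import *
o=robot.get_obs();print(o["time"],o["tool_pos"],o["wrist_force"])
d=np.median([snapshot("side")[1] for _ in range(3)],0)
P=pts("side",d); c=np.array([.5354,.0248,0]); R=np.array([[.9931,-.1177,0],[.1177,.9931,0],[0,0,1]])
Q=(P-c)@R.T*1000
for v in range(230,250): print(v,Q[v,312:316:3].round().astype(int).tolist())
E
```

```text
10.9667 [ 0.52183603 -0.00807947  0.07461729] [-1.010167   -0.66295537  4.88751678]
230 [[-13, -43, 138], [-7, -43, 137]]
231 [[-13, -43, 135], [-7, -44, 135]]
232 [[-13, -43, 133], [-7, -43, 132]]
233 [[-13, -43, 131], [-7, -44, 130]]
234 [[-13, -45, 129], [-7, -44, 128]]
235 [[-13, -42, 125], [-7, -43, 124]]
236 [[-13, -43, 123], [-7, -43, 122]]
237 [[-13, -43, 121], [-6, -43, 118]]
238 [[-13, -43, 118], [-6, -43, 116]]
239 [[-13, -43, 115], [-7, -44, 115]]
240 [[-13, -44, 113], [-7, -44, 112]]
241 [[-13, -44, 111], [-6, -42, 108]]
242 [[-12, -42, 107], [-6, -43, 106]]
243 [[-12, -42, 104], [-6, -43, 103]]
244 [[-13, -43, 102], [-5, -39, 97]]
245 [[-12, -40, 96], [-5, -38, 93]]
246 [[-12, -40, 93], [-5, -39, 91]]
247 [[-11, -39, 90], [-6, -42, 91]]
248 [[-13, -44, 92], [-7, -45, 91]]
249 [[-14, -47, 92], [-8, -48, 91]]
```

Contact, at a reported z of about 0.0755; the servo gives about 0.14 mm per N. I'll press on gradually.

Emit:
servo_tool(series="1 0 0 0.08 0; 1 0 0 0.16 0; 1 0 0 0.24 0; 1 0 0 0.32 0; 1 0 0 0.4 0; 1 0 0 0.4 0; 1 0 0 0.4 0")

```text
time: 11.7
tool_pos: [0.5226, -0.0084, 0.0719]
ee_rot: [3.138, 0.001, 1.453]
wrist_force: [-1.0, -1.1, 8.9]
width: 0.0005
```

Emit:
servo_tool(series="1 0 0 0.06 0; 1 0 0 0.12 0; 1 0 0 0.18 0; 1 0 0 0.22 0; 1 0 0 0.22 0; 1 0 0 0.22 0")

```text
time: 12.2
tool_pos: [0.5232, -0.0086, 0.0705]
ee_rot: [3.137, 0.001, 1.453]
wrist_force: [-2.1, -1.6, 11.1]
width: 0.0005
```

Emit:
servo_tool(series="1 0 0 0.05 0; 1 0 0 0.05 0; 1 0 0.2 0.05 0; 1 0 0.45 0.05 0; 1 0 0.7 0.05 0; 1 0 0.95 0.05 0; 1 0 1.2 0.05 0")

```text
time: 12.78
tool_pos: [0.5363, -0.0102, 0.0705]
ee_rot: [3.134, 0.001, 1.452]
wrist_force: [0.7, -1.9, 9.8]
width: 0.0007
```

Emit:
servo_tool(series="1 0 0.25 0.05 0; 1 0 0.5 0.05 0; 1 0 0.75 0.06 0; 1 0 1 0.07 0; 1 0 1.25 0.09 0; 1 0 1.5 0.11 0; 1 0 1.65 0.12 0")

```text
time: 13.37
tool_pos: [0.5519, -0.0119, 0.0677]
ee_rot: [3.136, 0.001, 1.453]
wrist_force: [0.8, -2.0, 5.1]
width: 0.0005
```

Emit:
servo_tool(series="1 0 0 -0.3 0; 1 0 0 -0.8 0; 1 0 0 -1.5 0; 1 0 -1 -2.3 0; 1 0 -2 -2.8 0; 1 0 -3 -3 0; 1 0 -4 -3 0; 1 0 -4 -3 0")

```text
time: 14.03
tool_pos: [0.5079, -0.006, 0.0959]
ee_rot: [-3.14, -0.0, 1.453]
wrist_force: [0.2, 0.4, -0.1]
width: 0.0005
```

```bash
python3 - <<'E'
from h import *
d=digit(4,"pics/dig1.png")
cv2.imwrite("pics/t1.png",cv2.resize(d[190:270,300:390].astype(np.uint8),None,fx=6,fy=6,interpolation=cv2.INTER_CUBIC)[...,::-1])
o=robot.get_obs();print(o["tool_pos"],o["wrist_force"])
E
```

```text
[ 0.50992713 -0.00644798  0.09575549] [-0.14399982  0.44277572 -0.49222481][ WARN:0@3.207] global loadsave.cpp:1063 imwrite_ Unsupported depth image for selected encoder is fallbacked to CV_8U.
```

View pics/t1.png

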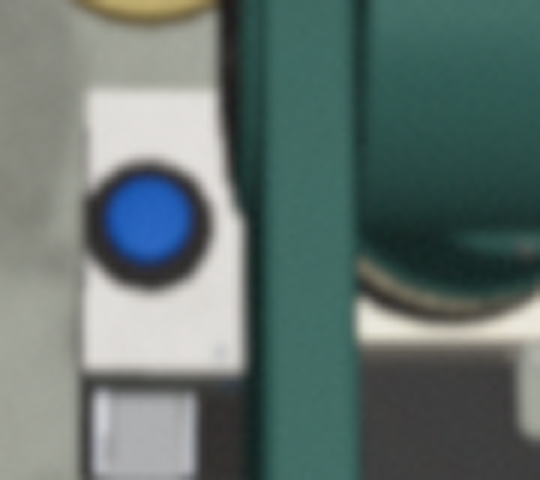

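The arm hides the window from above here; only the key is visible, at crop (148,222). The forces suggest the crest lies about 3 mm nearer the front than I assumed. I'll move left and back to read the number.

Emit:
servo_tool(series="1 2 -1 -0.5 0; 1 5 -2 -1 0; 1 8 -3 -2 0; 1 11 -4 -2 0; 1 14 -5 -2 0; 1 17 -6 -2 0; 1 20 -7 -2 0; 1 22 -8 -2 0; 1 22 -8 -2 0; 1 22 -8 -2 0")

```text
time: 15.07
tool_pos: [0.4563, 0.222, 0.1157]
ee_rot: [-3.141, 0.001, 1.455]
wrist_force: [0.1, -1.3, -0.6]
width: 0.0004
```

```bash
python3 - <<'E'
from h import *
d=digit(12,"pics/dig1.png"); A=np.load("A.npy")
f=lambda I:cv2.imread(I)
cv2.imwrite("pics/cmp1.png",cv2.resize(np.hstack([f("pics/dig0.png"),f("pics/dig1.png")]),(800,400)))
np.save("A1.npy",d); print(robot.get_obs()["tool_pos"])
E
```

```text
[0.45659624 0.22118886 0.11615516][ WARN:0@8.589] global loadsave.cpp:1063 imwrite_ Unsupported depth image for selected encoder is fallbacked to CV_8U.
```

View pics/cmp1.png

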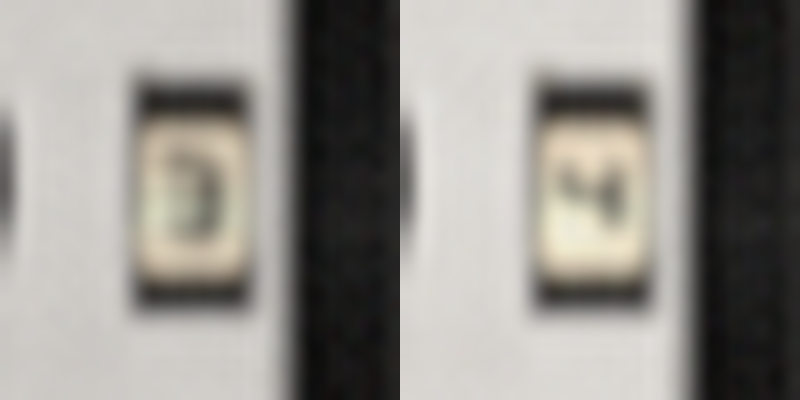

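The reading is unambiguous now: it was 3 and is now 4, so one stroke gives one number. Three more strokes to go. I'm going back over the front of the wheel.

Emit:
servo_tool(series="1 -2 1 0 0; 1 -5 2 0 0; 1 -8 3 0 0; 1 -11 4 0 0; 1 -14 5 0 0; 1 -17 6.5 0.5 0; 1 -20 7.8 1.2 0; 1 -22 8.5 2 0; 1 -22 8.5 2.6 0; 1 -22 8.5 3.2 0; 1 -22 8.5 3.6 0; 1 -22 8.5 3.6 0; 1 -22 8.5 3.6 0")

```text
time: 16.75
tool_pos: [0.5147, -0.0058, 0.08]
ee_rot: [-3.141, -0.0, 1.455]
wrist_force: [-0.2, -0.6, 0.1]
width: 0.0006
```

Emit:
servo_tool(series="1 0 0.1 0.3 0; 1 0 0.1 0.5 0; 1 0 0.1 0.62 0; 1 0 0.1 0.74 0; 1 0 0.1 0.86 0; 1 0 0.1 0.98 0; 1 0 0.1 1.08 0; 1 0 0.1 1.18 0; 1 0 0.1 1.25 0; 1 0 0.1 1.3 0; 1 0 0.1 1.3 0; 1 0 0.1 1.3 0")

```text
time: 17.75
tool_pos: [0.517, -0.0072, 0.0699]
ee_rot: [3.138, -0.0, 1.453]
wrist_force: [-3.2, 0.7, 10.6]
width: 0.0005
```

Emit:
servo_tool(series="1 0 0 0.06 0; 1 0 0.2 0.06 0; 1 0 0.45 0.04 0; 1 0 0.7 0.02 0; 1 0 0.95 0 0; 1 0 1.2 -0.01 0; 1 0 1.45 -0.01 0")

```text
time: 18.33
tool_pos: [0.5333, -0.0094, 0.0708]
ee_rot: [3.134, 0.0, 1.453]
wrist_force: [-0.5, -1.2, 10.4]
width: 0.0009
```

Emit:
servo_tool(series="1 0 0.15 0.06 0; 1 0 0.4 0.08 0; 1 0 0.65 0.11 0; 1 0 0.9 0.15 0; 1 0 1.15 0.2 0; 1 0 1.35 0.25 0")

```text
time: 18.83
tool_pos: [0.5481, -0.0112, 0.0686]
ee_rot: [3.131, 0.0, 1.453]
wrist_force: [2.1, -0.3, 7.8]
width: 0.0004
```

Emit:
servo_tool(series="1 0 0 -0.3 0; 1 0 0 -0.8 0; 1 0 0 -1.5 0; 1 0 -0.8 -1.8 0; 1 0 -1.6 -1.8 0; 1 0 -2.4 -1.8 0; 1 0 -2.9 -1.8 0; 1 0 -2.9 -1.8 0; 1 0 -2.9 -1.8 0")

```text
time: 19.58
tool_pos: [0.5143, -0.0069, 0.0824]
ee_rot: [-3.141, -0.0, 1.453]
wrist_force: [-0.1, 0.3, -0.3]
width: 0.0001
```

Emit:
servo_tool(series="1 0 0.1 0.3 0; 1 0 0.1 0.6 0; 1 0 0.1 0.8 0; 1 0 0.1 0.95 0; 1 0 0.1 1.07 0; 1 0 0.1 1.19 0; 1 0 0.1 1.31 0; 1 0 0.1 1.43 0; 1 0 0.1 1.52 0; 1 0 0.1 1.6 0; 1 0 0.1 1.6 0; 1 0 0.1 1.6 0")

```text
time: 20.58
tool_pos: [0.5172, -0.0079, 0.0695]
ee_rot: [3.138, 0.001, 1.453]
wrist_force: [-3.3, -0.9, 10.9]
width: 0.0003
```

Emit:
servo_tool(series="1 0 0 0.06 0; 1 0 0.2 0.06 0; 1 0 0.45 0.04 0; 1 0 0.7 0.03 0; 1 0 0.95 0.02 0; 1 0 1.2 0.02 0; 1 0 1.45 0.03 0")

```text
time: 21.17
tool_pos: [0.5336, -0.0101, 0.0703]
ee_rot: [3.133, 0.001, 1.452]
wrist_force: [-0.4, -2.0, 11.1]
width: 0.0002
```

Emit:
servo_tool(series="1 0 0.15 0.03 0; 1 0 0.4 0.05 0; 1 0 0.65 0.09 0; 1 0 0.9 0.14 0; 1 0 1.15 0.2 0; 1 0 1.35 0.25 0")

```text
time: 21.67
tool_pos: [0.5486, -0.0118, 0.068]
ee_rot: [3.13, 0.001, 1.452]
wrist_force: [2.9, -2.0, 8.9]
width: 0.0005
```

Emit:
servo_tool(series="1 0 0 -0.3 0; 1 0 0 -0.8 0; 1 0 0 -1.5 0; 1 0 -0.8 -1.8 0; 1 0 -1.6 -1.8 0; 1 0 -2.4 -1.8 0; 1 0 -2.9 -1.8 0; 1 0 -2.9 -1.8 0; 1 0 -2.9 -1.8 0")

```text
time: 22.42
tool_pos: [0.5143, -0.0069, 0.0816]
ee_rot: [-3.141, -0.0, 1.453]
wrist_force: [0.3, 0.3, 0.4]
width: 0.0003
```

Emit:
servo_tool(series="1 2 -1 -1.5 0; 1 5 -2 -2.5 0; 1 8 -3 -3.6 0; 1 11 -4 -3.6 0; 1 14 -5 -3.6 0; 1 17 -6 -3.6 0; 1 20 -7.5 -3.6 0; 1 22 -8.5 -3.6 0; 1 22 -8.5 -3.6 0; 1 22 -8.5 -3.6 0")

```text
time: 23.25
tool_pos: [0.4563, 0.2221, 0.1177]
ee_rot: [3.141, 0.001, 1.455]
wrist_force: [-0.7, 0.1, 0.2]
width: 0.0003
```

```bash
python3 - <<'E' 2>/dev/null
from h import *
d=digit(12,"pics/dig2.png"); print(robot.get_obs()["tool_pos"],robot.get_obs()["time"])
E
```

```text
[0.45659286 0.2211659  0.11793712] 23.85
```

View pics/dig2.png

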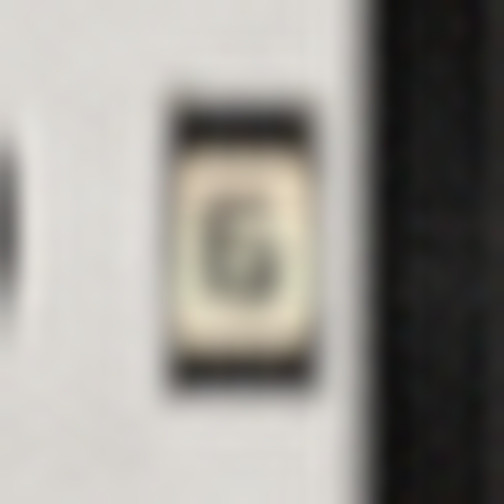

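It reads 6, with the dark closed loop at the lower left, as expected. One more identical stroke, then I'll look again.

Emit:
servo_tool(series="1 -2 1 0 0; 1 -5 2 0 0; 1 -8 3 0 0; 1 -11 4 0 0; 1 -14 5 0 0; 1 -17 6.5 0.5 0; 1 -20 7.8 1.2 0; 1 -22 8.5 2 0; 1 -22 8.5 2.6 0; 1 -22 8.5 3.2 0; 1 -22 8.5 3.6 0; 1 -22 8.5 3.6 0; 1 -22 8.5 3.6 0")

```text
time: 24.93
tool_pos: [0.5147, -0.0058, 0.0818]
ee_rot: [-3.141, -0.0, 1.455]
wrist_force: [0.4, 0.8, 0.2]
width: 0.0004
```

Emit:
servo_tool(series="1 0 0.1 0.3 0; 1 0 0.1 0.6 0; 1 0 0.1 0.8 0; 1 0 0.1 0.92 0; 1 0 0.1 1.03 0; 1 0 0.1 1.14 0; 1 0 0.1 1.25 0; 1 0 0.1 1.36 0; 1 0 0.1 1.45 0; 1 0 0.1 1.52 0; 1 0 0.1 1.52 0; 1 0 0.1 1.52 0")

```text
time: 25.93
tool_pos: [0.5171, -0.0073, 0.0696]
ee_rot: [3.138, 0.0, 1.453]
wrist_force: [-2.5, -0.2, 11.1]
width: 0.0004
```

Emit:
servo_tool(series="1 0 0 0.06 0; 1 0 0.2 0.06 0; 1 0 0.45 0.04 0; 1 0 0.7 0.03 0; 1 0 0.95 0.02 0; 1 0 1.2 0.02 0; 1 0 1.45 0.03 0")

```text
time: 26.52
tool_pos: [0.5336, -0.0095, 0.0705]
ee_rot: [3.133, 0.0, 1.453]
wrist_force: [0.5, -0.5, 11.6]
width: 0.0007
```

Emit:
servo_tool(series="1 0 0.15 0.03 0; 1 0 0.4 0.05 0; 1 0 0.65 0.09 0; 1 0 0.9 0.14 0; 1 0 1.15 0.2 0; 1 0 1.35 0.25 0")

```text
time: 27.02
tool_pos: [0.5485, -0.0113, 0.0681]
ee_rot: [3.13, 0.0, 1.453]
wrist_force: [2.8, -0.8, 7.8]
width: 0.0003
```

Emit:
servo_tool(series="1 0 0 -0.3 0; 1 0 0 -0.8 0; 1 0 0 -1.5 0; 1 0 -0.8 -1.8 0; 1 0 -1.6 -1.8 0; 1 0 -2.4 -1.8 0; 1 0 -2.9 -1.8 0; 1 0 -2.9 -1.8 0; 1 0 -2.9 -1.8 0")

```text
time: 27.77
tool_pos: [0.5143, -0.0069, 0.0816]
ee_rot: [-3.141, -0.0, 1.453]
wrist_force: [0.3, 0.4, -0.7]
width: 0.0003
```

Emit:
servo_tool(series="1 2 -1 -1.5 0; 1 5 -2 -2.5 0; 1 8 -3 -3.6 0; 1 11 -4 -3.6 0; 1 14 -5 -3.6 0; 1 17 -6 -3.6 0; 1 20 -7.5 -3.6 0; 1 22 -8.5 -3.6 0; 1 22 -8.5 -3.6 0; 1 22 -8.5 -3.6 0")

```text
time: 28.6
tool_pos: [0.4562, 0.2221, 0.1177]
ee_rot: [3.141, 0.001, 1.455]
wrist_force: [-0.4, -0.2, -0.4]
width: 0.0005
```

```bash
python3 - <<'E' 2>/dev/null
from h import *
d=digit(12,"pics/dig3.png"); print(robot.get_obs()["tool_pos"],robot.get_obs()["time"])
E
```

```text
[0.45657031 0.22116758 0.11793224] 29.2
```

View pics/dig3.png

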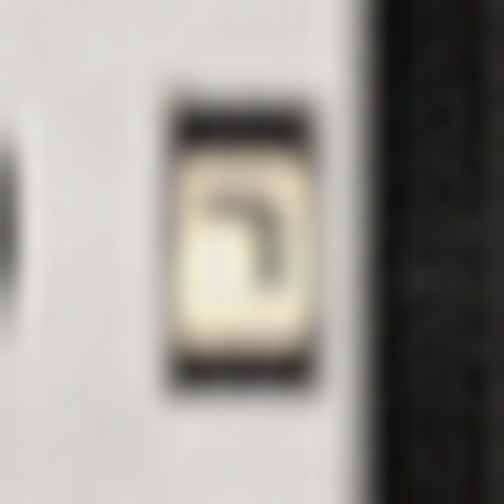

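The 7 stands centred in the window. Now for the blue key: its top should be met at a reported z of about 0.086.

Emit:
servo_tool(series="1 -2 1.5 0 0; 1 -5 3.5 0 0; 1 -8 5.5 0 0; 1 -11 7.5 0 0; 1 -13.5 9 0 0; 1 -15 10.07 0 0; 1 -15 10.07 0.7 0; 1 -15 10.07 1.4 0; 1 -15 10.07 2.2 0; 1 -15 10.07 2.5 0; 1 -15 10.07 2.5 0; 1 -15 10.07 2.5 0")

```text
time: 30.2
tool_pos: [0.5381, 0.0616, 0.0924]
ee_rot: [-3.141, -0.0, 1.454]
wrist_force: [1.6, -0.2, 0.5]
width: 0.0007
```

Emit:
servo_tool(series="1 0 0 0.1 0; 1 0 0 0.2 0; 1 0 0 0.3 0; 1 0 0 0.4 0; 1 0 0 0.5 0; 1 0 0 0.6 0; 1 0 0 0.7 0; 1 0 0 0.8 0; 1 0 0 0.9 0; 1 0 0 0.9 0; 1 0 0 0.9 0")

```text
time: 31.12
tool_pos: [0.5389, 0.0606, 0.0843]
ee_rot: [3.141, -0.0, 1.453]
wrist_force: [-1.0, 0.2, 3.2]
width: 0.0004
```

Emit:
servo_tool(series="1 0 0 0.1 0; 1 0 0 0.2 0; 1 0 0 0.3 0; 1 0 0 0.4 0; 1 0 0 0.48 0; 1 0 0 0.55 0; 1 0 0 0.55 0; 1 0 0 0.55 0")

```text
time: 31.78
tool_pos: [0.539, 0.0607, 0.0806]
ee_rot: [3.14, -0.0, 1.453]
wrist_force: [-4.9, -0.4, 12.6]
width: 0.0009
```

The force jumped to 12.6 N, which looks like the hard stop. I'll check with a side view before releasing.

```bash
python3 - <<'E' 2>/dev/null
from h import *
p,d=snapshot("side"); S=np.load("S.npy").astype(np.uint8)
u,v=proj("side",[.5394,.0606,.11]).round().astype(int)
c=lambda I:cv2.resize(I[v-35:v+35,u-35:u+35],(390,390),interpolation=cv2.INTER_CUBIC)
cv2.imwrite("pics/key.png",np.hstack([c(S),c(p)])[...,::-1])
P=pts("side",d);o=robot.get_obs();print(o["tool_pos"],o["wrist_force"],u,v)
for I in (S,p):
    h=cv2.cvtColor(I,cv2.COLOR_RGB2HSV)[v-35:v+35,u-35:u+35]; b=(h[...,0]>100)&(h[...,0]<125)&(h[...,1]>120); y,x=np.nonzero(b); print(b.sum(),y.min()+v-35,y.max()+v-35)
E
```

```text
[0.53900919 0.06064221 0.080653  ] [-4.68808519  0.5724316  13.17078995] 307 217
74 212 219
21 217 221
```

View pics/key.png

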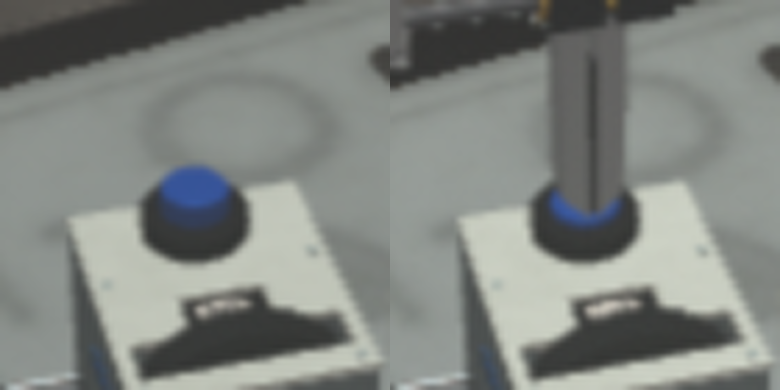

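The right-hand image shows the key sunk to about the collar's level: only its top face remains, at (585,205), and the side wall has gone. It is fully down at 13 N, so I'll release.

Emit:
servo_tool(series="1 0 0 -0.2 0; 1 0 0 -0.5 0; 1 0 0 -0.9 0; 1 0 0 -1.5 0; 1 0 0 -2.5 0; 1 0 0 -3.5 0; 1 1.5 -1 -4 0; 1 4 -3 -4 0; 1 7 -5 -4 0; 1 10 -7 -4 0; 1 13 -9 -4 0; 1 15 -10 -4 0; 1 15 -10 -4 0; 1 15 -10 -4 0")

```text
time: 33.0
tool_pos: [0.4571, 0.222, 0.119]
ee_rot: [3.14, 0.0, 1.455]
wrist_force: [0.6, -0.6, -0.2]
width: 0.0004
```

```bash
python3 - <<'E' 2>/dev/null
from h import *
d=digit(10,"pics/dig4.png"); D=np.median([snapshot("top")[1] for _ in range(5)],0); S=snapshot("side")[0]
P=pts("top",D); h=cv2.cvtColor(d.astype(np.uint8),cv2.COLOR_RGB2HSV); b=np.zeros((400,640),bool); b[218:234,317:332]=1
b&=(h[...,0]>95)&(h[...,0]<125)&(h[...,1]>140); print("key z",np.median(P[b][:,2]))
b=np.zeros((400,640),bool)
for I in(np.load("S.npy").astype(np.uint8),S):
    k=cv2.cvtColor(I,cv2.COLOR_RGB2HSV)[182:252,272:342]; m=(k[...,0]>100)&(k[...,0]<125)&(k[...,1]>120); y,x=np.nonzero(m); print("side blue",m.sum(),y.min()+182,y.max()+182)
A=np.load("A.npy")
for n,(r,c) in dict(beaker=(243,398),tape=(172,324),tally=(178,361)).items():
    q=slice(r-22,r+22),slice(c-26 if n=="tape" else c-14,c+26 if n=="tape" else c+14); print(n,"mean abs diff",abs(d[q]-A[q]).mean().round(2))
a=cv2.imread("pics/dig3.png").astype(float);e=cv2.imread("pics/dig4.png").astype(float); print("window diff to 7:",abs(a-e)[140:360,170:320].mean(),"to 6:",abs(cv2.imread("pics/dig2.png").astype(float)-e)[140:360,170:320].mean())
print(robot.get_obs()["time"],robot.get_obs()["tool_pos"],robot.get_obs()["wrist_force"])
E
```

```text
key z 0.11436297358267448
side blue 74 212 219
side blue 74 212 219
beaker mean abs diff 8.86
tape mean abs diff 7.91
tally mean abs diff 8.08
window diff to 7: 0.7450505050505051 to 6: 17.175727272727272
33.8 [0.45715316 0.2213251  0.11841143] [-0.69627662  0.50649283  0.07026191]
```

```bash
python3 -c "
from bench import robot
print(robot.close_job())"
```

```text
the job is handed in; nothing more can be done
None
```

I set the batch number to 7 and stamped the slide once, handing the job in at about 34 s. No verdict was reported.

**Wheel:** I rolled it one number at a time from 3 to 7, reading 4, 6 and 7 in the window on the way. It was pressed about 5 mm down; readings taken at the end of each move reached 11.6 N.

**Key:** I pressed it once, to its hard stop, at about 13 N. The side view showed it sunk into its collar.

**Last checks before handing in:**
- **Number:** the window matched the 7 picture (pixel difference 0.7, against 17 for the 6).
- **Key:** it is back up, at z = 114.4 mm against 114.2 mm at the start.
- **Arm:** it was clear of everything, with about zero force.

**What disagreed:**
- **Finger height:** the fingertips were really about 28 mm higher than the reported tool position. I found this from the side depth picture and worked by touch after that.
- **Wheel position:** the crest seemed to lie about 3 mm nearer the front than I had assumed.
- **Beaker, tape roll and tally counter:** I only compared pictures. The difference was about 8 grey levels around all three, which I took as an overall brightness change and did not follow up. As far as I could tell, the arm never came down near them.

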